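# Index the marking head four clicks and clamp it

## Robot

A 7-joint arm with a two-finger parallel gripper is mounted at the origin on the work surface. World frame = base frame: x ahead of the robot, y to its left, z up, the work surface at z = 0. Lengths are in m, angles in rad, forces in N, time in s.
With the tool pointing down it reaches from about 0.375 to 0.925 m from the base axis. Payload 3.1 kg.
Tool frame: the origin (TCP) lies on the centre line of the jaws, within the pads' length; the fingertips stand bot.tip_reach ahead of it and the grasp point (between the pads) lies 11 mm behind it (bot.tip_reach is the distance from the TCP to the fingertips, in m); z points along the fingers, y is the line along which they close (so a half turn about z gives the same grasp; the last joint's range is limited). The gripper opens to 85 mm and grips with 20 to 120 N. Pads are 22 mm wide; open, the fingers measure 114 mm over their backs; the gripper's body (76 mm by 85 mm) begins 54 mm behind the grasp point. The pads swing forward as they close: fully open they stand 13 mm farther back than shut.
Start: joints at [-1.304, 0.383, 0.044, 1.598, -0.018, 1.161, -0.05], TCP at [0.232, 0.607, 0.201] pointing down, gripper open.
Joint ranges: [-2.61, 2.61], [-0.41, 2.15], [-1.48, 1.57], [0, 2.5], [-1.57, 4.71], [0.05, 1.97], [-2.85, 2.85]. Speed limits (rad/s): [2.79, 2.79, 3.14, 3.14, 3.14, 3.14, 3.14].

## Interface

Orientations are given as a unit quaternion [w, x, y, z].
In Python, from rig import bot gives the robot as it stands. The module is installed in compiled form; this text tells all that it offers.
- The arm moves only by the shell command python3 -m jog 'ROWS' [OPENING] [FORCE]. ROWS is JSON, a list of rows, each an object with "offset": the shift along the tool's x, y, z in m, a list of three; "twist": the turn about the tool's z in degrees. A call has 1 to 12 rows; each row is the pose to reach, as a shift and turn from the pose commanded when the call began, along the tool's axes at that moment; what a row does not reach only later rows make up. A row lasts 1/10 s, in which the tool goes at most 50 mm and 8.59 degrees, less where a joint would pass 70% of its speed; a pose out of reach is approached as far as the arm can. A call with a gripper value outside its range is refused whole. OPENING is the finger opening in m, from 0 to 0.0854, set as the call begins (- or left out, the last holds). The fingers move at their own pace and stop on an object; FORCE is the grip in N (left out, the last holds). Time passes only in rows, so rows that repeat a pose let the fingers close. It gives the time, the measured TCP pose, the force, the opening and the grip force at its end, in the units of the state.
- bot.observe(): the state, without advancing time (a new reading comes with each control period).
- bot.capture(name): name is "side" or "top"; returns a dict with "img" (480x640x3 uint8, blue, green, red), "vfov" (degrees; the focal length in pixels is half the picture's height over the tangent of half this angle, whatever the lens; pixels are square), "cx", "cy" (the principal point, pixels), "rvec" (rotation vector, rad) and "tvec" (3), from world to camera coordinates, as OpenCV has them. Camera axes: x right, y down, z forward; pixel columns grow to the right and rows downward; lengths in m; the calibration is good to about 2 mm. A picture is of the moment at which its call begins. There is no depth.
- bot.close_job(): hands the job in; it is judged then, once.
The state is a dict: "t": time; "joint_pos": joint angles; "qd": joint speeds; "tau": joint torques, N m; "tool_pos": TCP position; "tcp_rot": TCP orientation; "ft_force": force on the tool from outside, world axes, zero at the start; "torque": the same for the moment, N m; "finger_gap": finger opening in m; "grasp_force": force on a finger pad.
Only numpy, scipy, OpenCV 4.12 (cv2) and the standard library are available. Lean on these libraries where they do the work, as an engineer would, in place of code of your own. Each camera call takes 0.05 s, during which the arm holds its last target. There are 200 camera calls.

## Task

The eyepiece in the chuck needs its next mark: with a fingertip against one of the dial's upright pegs, gently push the click-stop dial on top of the indexing head round clockwise (seen from above) by exactly four clicks from where it stands now, without ever going on past the fourth. Then push the clamp lever beside it clockwise all the way to its stop, leaving the dial in its fourth click. Only push: grip and lift nothing, and leave the plain stage knob and all the loose pieces as they are.

Things in the scene. Friction and masses are not known exactly. Their poses are not given: they have to be found in the camera images.
- dial_centre (a point): The dial: aluminium disc, 90 mm across, 14 mm thick, axis vertical, on the flat top (85 mm above the table) of the grey indexing head, at the end away from the chuck. It carries three upright round steel pegs, 12 mm diameter, 26 mm tall, 36 mm from the axis, 120 degrees apart. This point: on the axis, on the disc's upper face, 99 mm above the table. Dark marks every 30 degrees lie round it.
- dial (a joint): Turn of the dial in rad, growing clockwise seen from above. It rests in clicks 30 degrees apart, at whole multiples of 0.5236; starts in one of the clicks 0 to 3; stops at -0.4 and 6.6. Half-way between clicks it tips over and springs to the next by itself; getting there takes about 4 N at a peg. It stays in its click when let go.
- peg_a (a point): Centre of the top of the first dial peg (opposite to the dark line on the dial's face), 125 mm above the table; turns with the dial.
- peg_b (a point): Centre of the top of the second dial peg, 120 degrees clockwise from the first, seen from above.
- peg_c (a point): Centre of the top of the third dial peg, 240 degrees clockwise from the first, seen from above.
- clamp_pivot (a point): Clamp lever's pivot, a vertical axis on the head's top, 110 mm from the dial's axis, on the chuck's side; this point is on the axis, 99 mm above the table.
- clamp_peg (a point): Centre of the top of the upright black round finger peg (14 mm diameter, 34 mm tall, top 124 mm above the table) at the end of the flat 12 mm wide clamp lever, 45 mm from the pivot.
- clamp (a joint): Swing of the clamp lever in rad, growing clockwise seen from above: 0 open, 1.2 fully clamped against its stop; starts between 0 and 0.15. It stays where it is left; moving it takes about 1 to 2 N at the peg. It does not block the dial.
- stage_knob (a joint): Turn of the plain stage knob, rad: no part of the job, leave it alone.
- stage_knob_top (a point): Centre of the top of the stage knob: plain round black knob, 40 mm diameter, no pegs, low on the perforated plate (top 40 mm above the table).
- eyepiece_a_mid (a point): Loose eyepiece standing on the perforated plate beside the head on the robot's side: black barrel 38 mm diameter, 75 mm tall. This point: half-way up its axis.
- eyepiece_b_mid (a point): The same kind of loose eyepiece on the plate on the far side of the head; half-way up its axis.
- chuck_key: Loose steel T-handled chuck key, 90 x 50 x 12 mm, lying on the plate on the far side of the head. Origin: its underside near the middle of the shank.
- eyepiece_c: Loose eyepiece, 38 mm diameter, 75 mm tall, standing on the table to the right. Origin: centre of its foot.
- tape: Loose roll of tape, 90 mm diameter, 48 mm tall, on the table to the left. Origin: centre of its underside.
- stand: Loose white disc foot, 100 mm diameter, with a black post, 140 mm tall, on the table to the left. Origin: centre of its underside.
- brush: Loose brush lying on the table to the right. Origin: its underside, near the middle.

How it is judged:
By the outcome, as a careful person would: the job done as asked, in the order asked, and still so for the second after the job is handed in, with the robot touching nothing.
It also fails if it takes over 64 s, if anything falls off the work surface, if the arm or the gripper's body presses on something with over 40 N, if the wrist force passes 120 N, or if a joint passes its speed limit or range.

## Working session

There is one attempt and no reset: what is moved stays moved. The work goes in short steps, Python scripts to look and compute and a shell command to move; the robot and the scene stay as the last step left them, time stands still between calls to the robot, and variables do not carry over. Pictures are saved under pics/ and viewed, at most 10 in all, crops included, and the job is handed in when it is done.

```bash
mkdir -p pics
cat > h.py <<'E'
import numpy as np, cv2
from rig import bot
def cap(n,f=None):
    c=bot.capture(n)
    if f: cv2.imwrite('pics/'+f,c['img'])
    fl=240/np.tan(np.radians(c['vfov'])/2)
    c['K']=np.array([[fl,0,c['cx']],[0,fl,c['cy']],[0,0,1]]);c['R']=cv2.Rodrigues(np.array(c['rvec'],float))[0];c['t']=np.array(c['tvec'],float).ravel()
    c['img']=None if f is None else c['img']
    return c
def ray(c,u,v,z):
    d=c['R'].T@np.linalg.inv(c['K'])@[u,v,1]; o=-c['R'].T@c['t']
    return o+d*(z-o[2])/d[2]
def proj(c,p):
    q=c['K']@(c['R']@np.array(p)+c['t']); return q[:2]/q[2]
E
python3 - <<'E'
from h import *
for n in('top','side'):
    c=cap(n,n+'0.png'); print(n,-c['R'].T@c['t'],c['R'][2],c['K'][0,0],c['K'][:2,2])
s=bot.observe();print(s,bot.tip_reach)
E
```

```text
top [ 0.37343318 -0.01231606  1.3154316 ] [ 0.17474913 -0.00526801 -0.9845989 ] 517.8037942206788 [324.33530272 246.67476789]
side [ 0.21241478 -0.63737731  0.79592032] [ 0.38688472  0.61423739 -0.68777369] 439.5470636556073 [319.69325462 247.57445074]
{'t': 0.1, 'joint_pos': array([-1.30377999,  0.38374391,  0.04380355,  1.59940998, -0.01790511,
        1.16121499, -0.04983625]), 'qd': array([ 0.00071243, -0.00089801,  0.00066951, -0.0039728 ,  0.00106434,
        0.00023479, -0.00132752]), 'tau': array([ 2.71789475e-03, -4.34727430e+01,  1.02942221e+00, -2.50454003e+01,
        1.08838253e-02,  5.47047312e-03, -1.83977113e-05]), 'tool_pos': array([0.23155792, 0.60636347, 0.19982161]), 'tcp_rot': array([-1.63258337e-04,  1.81313423e-01,  9.83424639e-01, -1.18099644e-03]), 'ft_force': array([-0.91523593,  0.56367198,  0.2960168 ]), 'torque': array([-0.02503072, -0.04745449,  0.00616173]), 'grasp_force': 0.0, 'finger_gap': 0.08556060018243021} 0.008
```

View pics/top0.png

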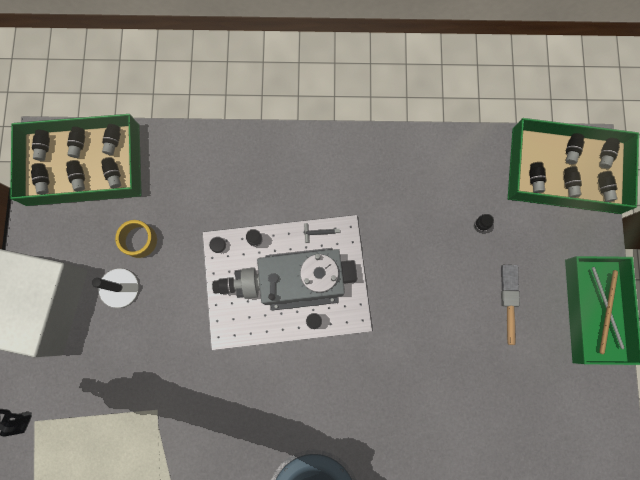

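View pics/side0.png

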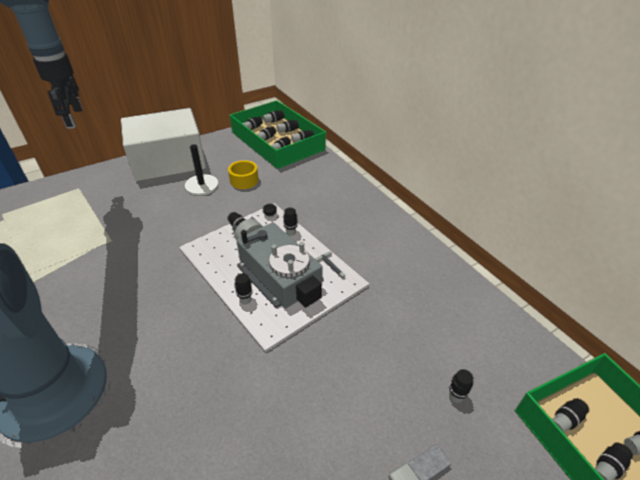

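The top picture shows the head with the dial at about (320,272), the clamp lever at about (273,285) and the chuck to the left. In the side picture the dial is at about (289,262) and the clamp at about (252,237). I'll zoom in on both.

Run:
```python
import cv2
a=cv2.imread('pics/top0.png')[235:325,250:365]; b=cv2.imread('pics/side0.png')[215:310,225:345]
a=cv2.resize(a,(690,540),interpolation=cv2.INTER_CUBIC); b=cv2.resize(b,(720,570),interpolation=cv2.INTER_CUBIC)
cv2.imwrite('pics/topz.png',a);cv2.imwrite('pics/sidez.png',b)
```

```text
(no output)
```

View pics/topz.png

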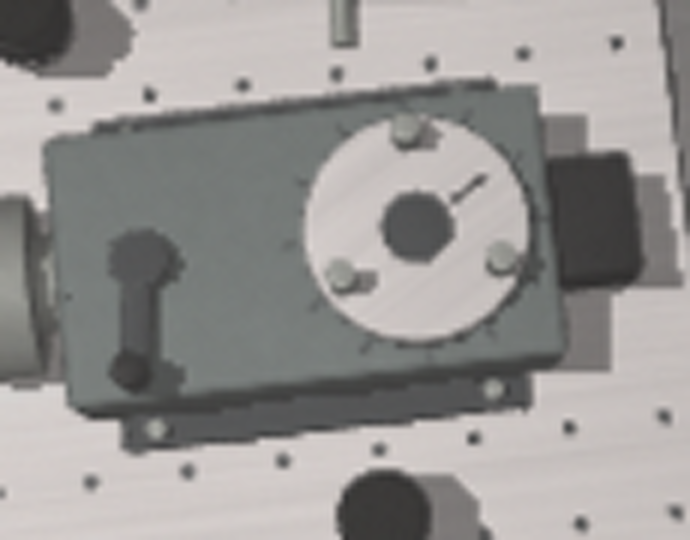

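View pics/sidez.png

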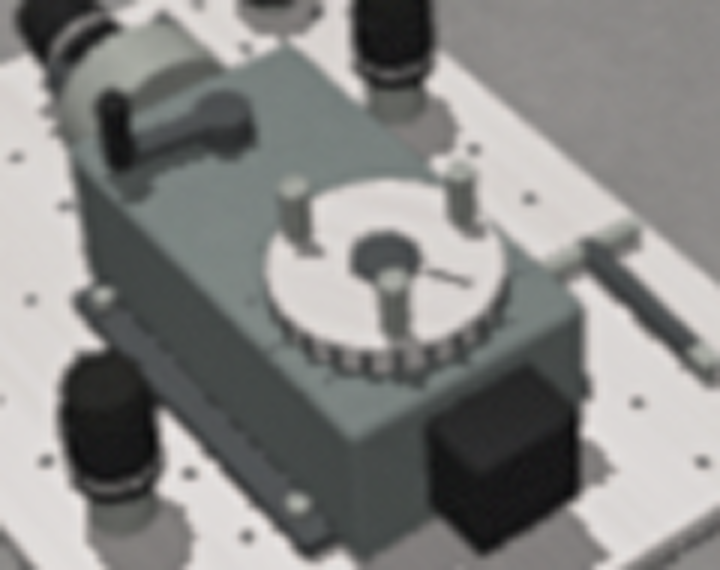

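In the top zoom (6x) the peg tops are at about (407,128), (501,254) and (342,272), the dial centre at (417,227), the clamp peg at (131,368) and its pivot at (145,257). In the side zoom the peg tops are at (461,172), (394,280) and (295,187), and the clamp peg at (114,100).

```bash
cat > m.py <<'E'
from h import *
def T(u,v,x0=250,y0=235): return ((u+.5)/6-.5+x0,(v+.5)/6-.5+y0)
c=cap('top');s=cap('side')
S=lambda u,v:T(u,v,225,215)
for n,uv,z,k in[('ctr',(417,227),.099,T),('pN',(407,128),.125,T),('pR',(501,254),.125,T),('pL',(342,272),.125,T),('line',(487,178),.099,T),('cp',(131,368),.124,T),('cpiv',(145,257),.099,T),
 ('S ctr',(387,262),.099,S),('S pN',(461,172),.125,S),('S pR',(394,280),.125,S),('S pL',(295,187),.125,S),('S cp',(114,100),.124,S),('S piv',(228,112),.099,S),('S line',(472,283),.099,S)]:
    cc=s if n[0]=='S' else c
    print(n,ray(cc,*k(*uv),z).round(4))
cx=None
E
python3 m.py
```

```text
ctr [ 0.5274 -0.0071  0.099 ]
pN [ 0.5627 -0.0028  0.125 ]
pR [ 0.514  -0.0397  0.125 ]
pL [0.5063 0.0214 0.125 ]
line [ 0.5472 -0.0345  0.099 ]
cp [0.4686 0.1016 0.124 ]
cpiv [0.5142 0.0997 0.099 ]
S ctr [ 0.5273 -0.0089  0.099 ]
S pN [ 0.5622 -0.0049  0.125 ]
S pR [ 0.5133 -0.0417  0.125 ]
S pL [0.5055 0.0199 0.125 ]
S cp [0.469  0.1005 0.124 ]
S piv [0.5142 0.0979 0.099 ]
S line [ 0.5489 -0.035   0.099 ]
```

```bash
python3 -m jog '[{"offset":[-0.02,-0.02,0],"twist":0},{"offset":[-0.05,-0.05,0],"twist":0},{"offset":[-0.08,-0.08,0],"twist":0},{"offset":[-0.11,-0.11,0],"twist":0},{"offset":[-0.14,-0.14,0],"twist":0},{"offset":[-0.17,-0.17,0],"twist":0},{"offset":[-0.20,-0.20,0],"twist":0},{"offset":[-0.23,-0.23,0],"twist":0},{"offset":[-0.26,-0.26,0],"twist":0},{"offset":[-0.29,-0.29,0],"twist":0},{"offset":[-0.32,-0.32,0],"twist":0},{"offset":[-0.35,-0.35,0],"twist":0}]' 0 20
python3 -m jog '[{"offset":[-0.03,-0.03,0],"twist":0},{"offset":[-0.06,-0.06,0],"twist":0},{"offset":[-0.09,-0.085,0],"twist":0},{"offset":[-0.12,-0.11,0],"twist":1},{"offset":[-0.14,-0.135,0],"twist":2},{"offset":[-0.155,-0.145,0],"twist":2},{"offset":[-0.165,-0.152,0],"twist":2},{"offset":[-0.168,-0.155,0],"twist":2},{"offset":[-0.168,-0.155,0],"twist":2}]'
cat > g.py <<'E'
from h import *
# geometry: where the tool is and how far to the pushing pose for a swept peg angle
from scipy.spatial.transform import Rotation as Ro
C=np.array([.5272,-.008])
def tool():
    o=bot.observe(); q=o['tcp_rot']; R=Ro.from_quat([q[1],q[2],q[3],q[0]]).as_matrix()
    return o,R
def rows(swept,back=17,z=.115,th0=-113.,r=36.):
    o,R=tool(); th=np.radians(th0-swept)
    p=C+r/1e3*np.array([np.cos(th),np.sin(th)])+back/1e3*np.array([-np.sin(th),np.cos(th)])
    d=R.T@(np.array([*p,z])-o['tool_pos'])
    want=th0-swept-90; have=np.degrees(np.arctan2(R[1,0],R[0,0]))
    return (d*1e3).round(1),round((have-want+180)%360-180,1)
E
python3 - <<'E'
from g import *
o,R=tool(); print(o['t'],o['tool_pos'],o['finger_gap'],o['ft_force'],bot.tip_reach,o['joint_pos'].round(2)); print(rows(0,25)); cap('side','s1.png')
E
```

```text
t: 1.4
tool_pos: [0.4343, 0.1537, 0.2012]
tcp_rot: [0.0, 0.181, 0.983, 0.0]
ft_force: [1.0, 0.1, 0.8]
finger_gap: 0.0001
grasp_force: 0.0
t: 2.3
tool_pos: [0.5355, -0.049, 0.2009]
tcp_rot: [-0.0, 0.198, 0.98, -0.0]
ft_force: [0.3, 0.4, -0.5]
finger_gap: -0.0001
grasp_force: 0.0
2.3 [ 0.53549676 -0.04900919  0.20085691] -0.0001230183966739166 [ 0.32702734  0.40253586 -0.52567632] 0.008 [-0.52  0.19  0.6   1.89 -0.12  1.1   1.3 ]
(array([-1.4, -1.5, 85.9]), np.float64(0.1))
```

View pics/s1.png

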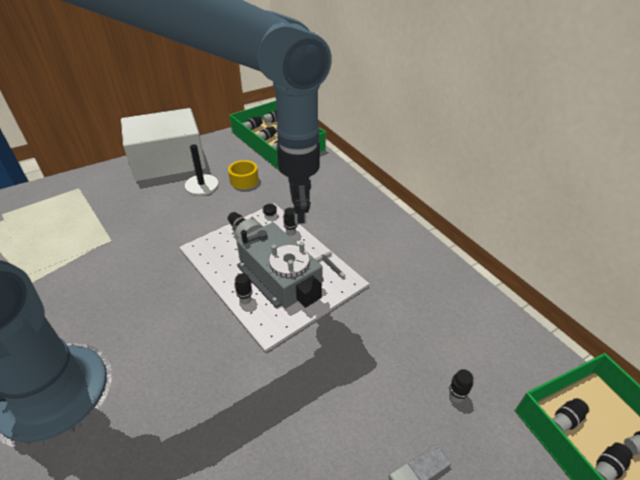

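The fingers are closed and stand above the dial, with the tip at about (300,220). The side camera has a clear view of the dial. Next I lower into the gap behind the near-right peg.

```bash
python3 -m jog '[{"offset":[-0.001,-0.001,0.02],"twist":0},{"offset":[-0.001,-0.001,0.04],"twist":0},{"offset":[-0.001,-0.001,0.06],"twist":0},{"offset":[-0.001,-0.001,0.075],"twist":0},{"offset":[-0.001,-0.001,0.082],"twist":0},{"offset":[-0.001,-0.001,0.086],"twist":0},{"offset":[-0.001,-0.001,0.086],"twist":0}]'
python3 - <<'E'
from g import *
o,R=tool();c=cap('side','s2.png'); cv2.imwrite('pics/s2z.png',cv2.resize(c['img'][175:310,225:385],(800,675))[:600])
print(proj(c,o['tool_pos']+[0,0,-.008]))
for s in range(0,31,5):print(s,*rows(s))
E
```

```text
t: 3.05
tool_pos: [0.5362, -0.0504, 0.1151]
tcp_rot: [-0.0, 0.198, 0.98, 0.0]
ft_force: [-0.1, 0.5, 0.3]
finger_gap: 0.0003
grasp_force: 0.0
[301.69717233 265.57383654]
0 [ 8.3 -0.5  0.5] 0.1
5 [11.5 -1.9  0.5] 5.1
10 [14.8 -2.9  0.5] 10.1
15 [18.2 -3.7  0.5] 15.1
20 [21.7 -4.1  0.5] 20.1
25 [25.1 -4.3  0.5] 25.1
30 [28.6 -4.2  0.5] 30.1
```

View pics/s2z.png

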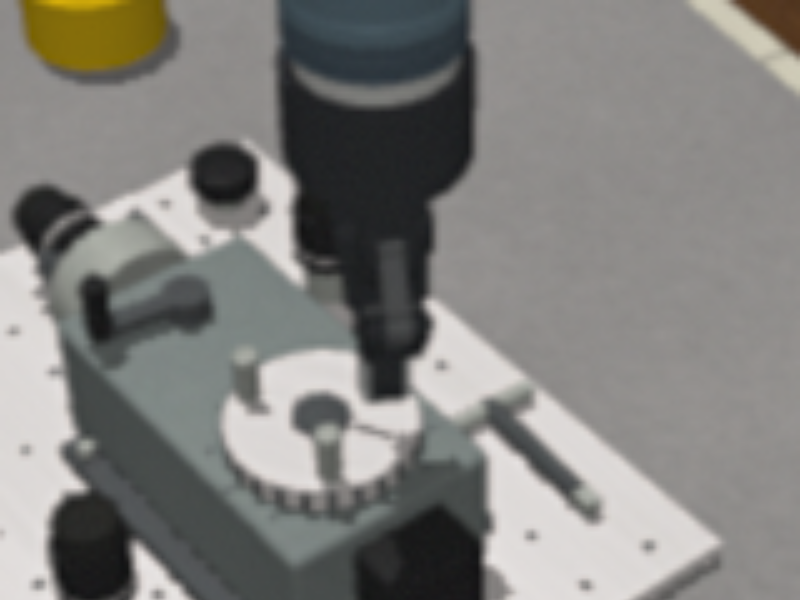

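The dark finger ends at zoom (385,398), about 10 px above the predicted tip. There is also a pale patch at (405,445), which could be a light pad. I'll compare with the before image.

Run:
```python
from g import *
a=cv2.imread('pics/side0.png')[235:285,265:330];b=cv2.imread('pics/s2.png')[235:285,265:330]
f=lambda i:cv2.resize(i,(390,300),interpolation=cv2.INTER_NEAREST)
d=cv2.absdiff(a,b)
cv2.imwrite('pics/cmp.png',np.vstack([np.hstack([f(a),f(b)]),np.hstack([f(np.clip(d.astype(int)*3,0,255).astype(np.uint8)),f(255-np.clip((255-b.astype(int))*2,0,255).astype(np.uint8))])]))
c=cap('side');o=bot.observe()
for z in(.099,.107,.115,.125,.135):print(z,proj(c,[*o['tool_pos'][:2],z]))
```

```text
0.099 [302.1035003  268.09188854]
0.107 [302.03262074 265.55009138]
0.115 [301.96092381 262.97898325]
0.125 [301.87013156 259.72310153]
0.135 [301.77801144 256.41960152]
```

View pics/cmp.png

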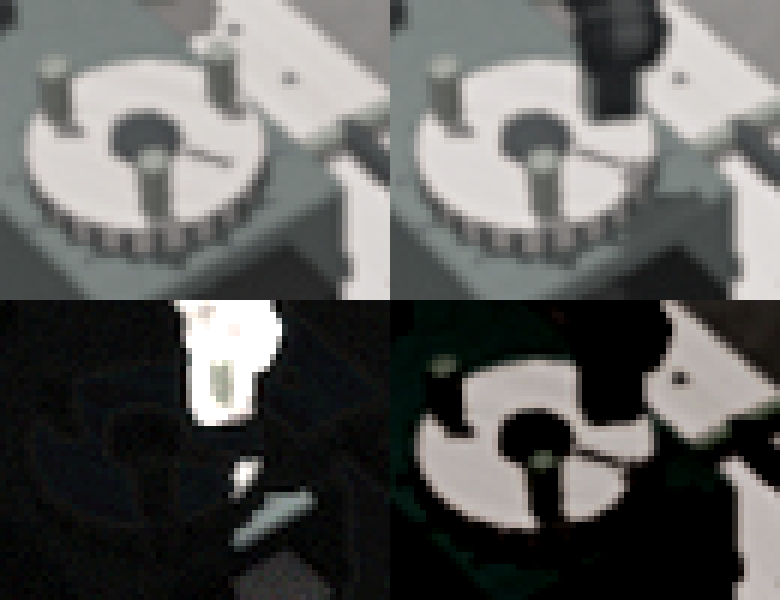

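```bash
python3 - <<'E'
from g import *
from m import T
E
python3 - <<'E' 2>/dev/null | tail -12
from g import *
c=cap('top','t2.png');s=cap('side')
T=lambda u,v:((u+.5)/6-.5+250,(v+.5)/6-.5+235)
# shadow tip of pegs in the top view, relative to peg axis
for nm,pk,sh in[('pL',(.506,.0207),(370,281)),('pN',(.5625,-.0038),(433,135))]:
    print(nm,(ray(c,*T(*sh),.099)[:2]-pk).round(4))
print('shadow first seen',ray(s,265+240/6,235+190/6,.099).round(4),ray(s,265+240/6,235+160/6,.099).round(4))
print('s1 tip proj',proj(s,[.5355,-.049,.193]))
a=cv2.imread('pics/side0.png');b=cv2.imread('pics/s1.png');d=cv2.absdiff(a,b).max(2)>40
for r in range(200,240,2):
    k=np.where(d[r,270:330])[0]; print(r,(k.min()+270,k.max()+270) if len(k) else None,end=' ')
for z in(.107,.12,.13,.14):print(z,ray(s,302.3,255,z))
cv2.imwrite('pics/t2z.png',cv2.resize(cv2.imread('pics/t2.png')[225:325,250:380],(780,600)))
E
```

```text
ctr [ 0.5274 -0.0071  0.099 ]
pN [ 0.5627 -0.0028  0.125 ]
pR [ 0.514  -0.0397  0.125 ]
pL [0.5063 0.0214 0.125 ]
line [ 0.5472 -0.0345  0.099 ]
cp [0.4686 0.1016 0.124 ]
cpiv [0.5142 0.0997 0.099 ]
S ctr [ 0.5273 -0.0089  0.099 ]
S pN [ 0.5622 -0.0049  0.125 ]
S pR [ 0.5133 -0.0417  0.125 ]
S pL [0.5055 0.0199 0.125 ]
S cp [0.469  0.1005 0.124 ]
S piv [0.5142 0.0979 0.099 ]
S line [ 0.5489 -0.035   0.099 ]
pL [-0.0002 -0.0096]
pN [ 0.0016 -0.0091]
shadow first seen [ 0.5446 -0.0502  0.099 ] [ 0.5524 -0.0368  0.099 ]
s1 tip proj [300.21138213 236.0557704 ]
200 (np.int64(292), np.int64(309)) 202 (np.int64(292), np.int64(310)) 204 (np.int64(293), np.int64(310)) 206 (np.int64(294), np.int64(309)) 208 (np.int64(294), np.int64(309)) 210 (np.int64(295), np.int64(308)) 212 (np.int64(296), np.int64(307)) 214 (np.int64(294), np.int64(304)) 216 (np.int64(295), np.int64(304)) 218 (np.int64(295), np.int64(304)) 220 (np.int64(295), np.int64(304)) 222 (np.int64(295), np.int64(304)) 224 (np.int64(298), np.int64(298)) 226 None 228 None 230 None 232 None 234 None 236 None 238 None 0.107 [ 0.55395328 -0.0224543   0.107     ]
0.12 [ 0.54750841 -0.03405796  0.12      ]
0.13 [ 0.54255082 -0.04298385  0.13      ]
0.14 [ 0.53759323 -0.05190975  0.14      ]
```

View pics/t2z.png

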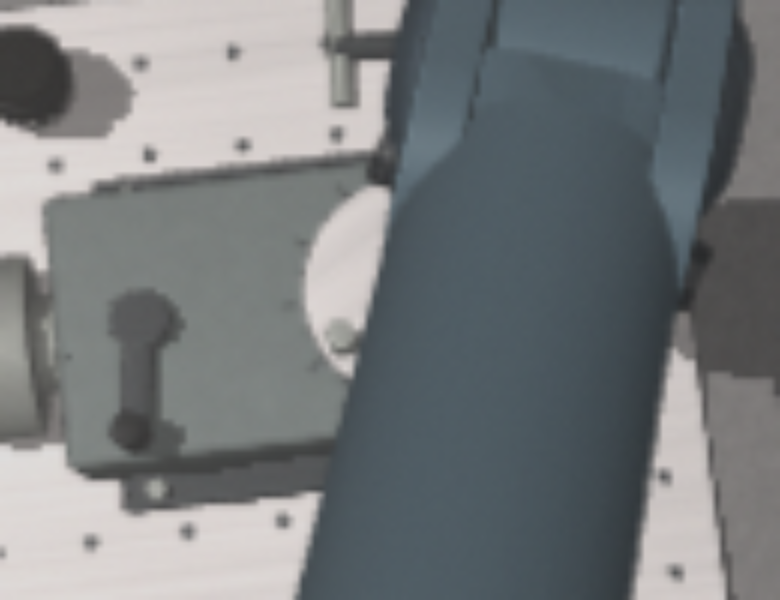

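Run:
```python
from g import *
s=cap('side')
q=Ro.from_quat([.1813,.9834,0,0]).as_matrix()
p=np.array([.2316,.6064,.1998])
print('depth',(s['R']@p+s['t'])[2])
for dz in(-.03,-.013,-.005,.008):
    print(dz,[proj(s,p+q@np.array([0,y,dz])).round(1) for y in(-.05,0,.05)])
a=cv2.imread('pics/side0.png')[90:145,30:110];cv2.imwrite('pics/st.png',cv2.resize(a,(800,550),interpolation=cv2.INTER_NEAREST))
o,R=tool();print(o['tool_pos'],R[:,2])
```

```text
depth 1.1813928658687622
-0.03 [array([ 72.2, 133. ]), array([ 76.2, 123.7]), array([ 80. , 114.9])]
-0.013 [array([ 74.7, 138.9]), array([ 78.6, 129.6]), array([ 82.3, 120.7])]
-0.005 [array([ 75.8, 141.7]), array([ 79.7, 132.3]), array([ 83.3, 123.4])]
0.008 [array([ 77.7, 146.1]), array([ 81.5, 136.6]), array([ 85. , 127.7])]
[ 0.53665173 -0.05069655  0.11561734] [ 1.08078267e-03  1.66548183e-04 -9.99999402e-01]
```

View pics/st.png

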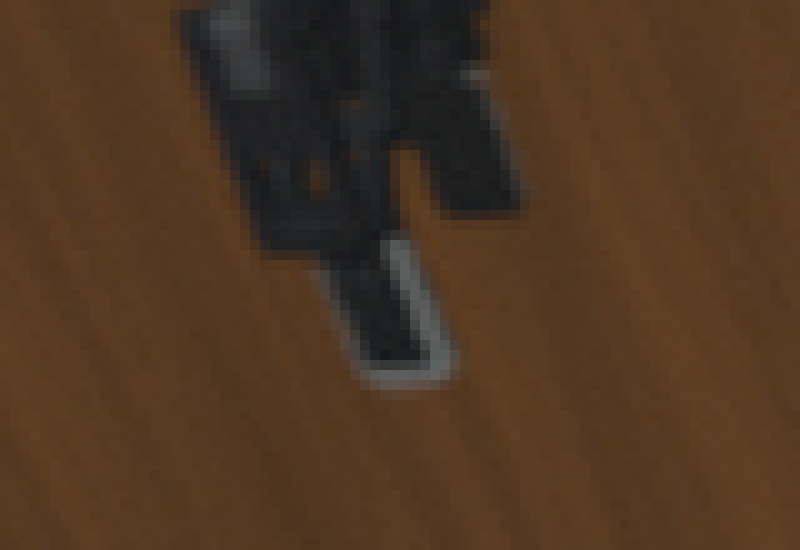

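Both the start picture (open finger ends at about (71,128) and (78,111)) and the present one show the tips about 30 mm higher than stated. I'll descend carefully, watching the force and the tip's pixel row.

```bash
cat > tip.py <<'E'
from g import *
def tiprow():
    a=cv2.imread('pics/side0.png');c=cap('side','cur.png');b=c['img'];d=(a.astype(int)-b).max(2)>60
    o=bot.observe();u=int(proj(c,o['tool_pos'])[0])
    col=d[200:285,u-2:u+3].all(1); k=200+np.where(col)[0]
    # first contiguous run from the top
    r=k[0]
    while d[r,u-2:u+3].all(): r+=1
    n=o['tool_pos'][:2]-np.array([.387,.614])/.726*.012
    zz=np.linspace(.09,.2,111);e=[abs(proj(c,[*n,z])[1]-r) for z in zz]
    print('t',o['t'],'z',o['tool_pos'][2].round(4),'row',r,'tip z seen',zz[int(np.argmin(e))].round(3),'F',o['ft_force'].round(1))
tiprow()
E
python3 tip.py
python3 -m jog '[{"offset":[0,0,0.003],"twist":0},{"offset":[0,0,0.006],"twist":0},{"offset":[0,0,0.008],"twist":0},{"offset":[0,0,0.009],"twist":0},{"offset":[0,0,0.009],"twist":0}]'
python3 tip.py
```

```text
t 3.45 z 0.1155 row 246 tip z seen 0.177 F [-0.5 -0.9  0.4]
t: 3.95
tool_pos: [0.5359, -0.0507, 0.1057]
tcp_rot: [-0.0, 0.199, 0.98, -0.0]
ft_force: [-0.1, 0.2, -0.3]
finger_gap: 0.0003
grasp_force: 0.0
t 4.0 z 0.1059 row 245 tip z seen 0.18 F [-0.3 -0.3 -0.1]
```

```bash
python3 - <<'E'
s=open('tip.py').read()
i=s.index("    col=");j=s.index("    n=")
s=s[:i]+"    dk=(b[200:285,u-2:u+3].max(2)<100).all(1); r=200\n    while r<284 and dk[r-200]: r+=1\n"+s[j:]
open('tip.py','w').write(s)
E
python3 tip.py
python3 -m jog '[{"offset":[0,0,0.001],"twist":0},{"offset":[0,0,0.002],"twist":0},{"offset":[0,0,0.003],"twist":0},{"offset":[0,0,0.004],"twist":0},{"offset":[0,0,0.005],"twist":0},{"offset":[0,0,0.005],"twist":0}]'
python3 tip.py
```

```text
t 4.05 z 0.106 row 258 tip z seen 0.143 F [-0.   0.1 -0.7]
t: 4.65
tool_pos: [0.536, -0.0506, 0.1008]
tcp_rot: [-0.0, 0.199, 0.98, -0.0]
ft_force: [0.5, 0.2, -0.7]
finger_gap: 0.0
grasp_force: 0.0
t 4.7 z 0.1009 row 200 tip z seen 0.2 F [-1.   0.4  0.5]
```

```bash
sed -i 's/; r=200$/; r=246/' tip.py
python3 -m jog '[{"offset":[0,0,0.003],"twist":0},{"offset":[0,0,0.006],"twist":0},{"offset":[0,0,0.009],"twist":0},{"offset":[0,0,0.012],"twist":0},{"offset":[0,0,0.014],"twist":0},{"offset":[0,0,0.014],"twist":0}]'
python3 tip.py
python3 - <<'E'
from g import *
b=cv2.imread('pics/cur.png')[232:288,262:332];cv2.imwrite('pics/cz.png',cv2.resize(b,(700,560),interpolation=cv2.INTER_CUBIC))
E
```

```text
t: 5.3
tool_pos: [0.5358, -0.0506, 0.0866]
tcp_rot: [-0.0, 0.199, 0.98, -0.0]
ft_force: [0.9, 0.4, 0.7]
finger_gap: 0.0002
grasp_force: 0.0
t 5.35 z 0.0868 row 264 tip z seen 0.125 F [0.3 0.1 0.2]
```

View pics/cz.png

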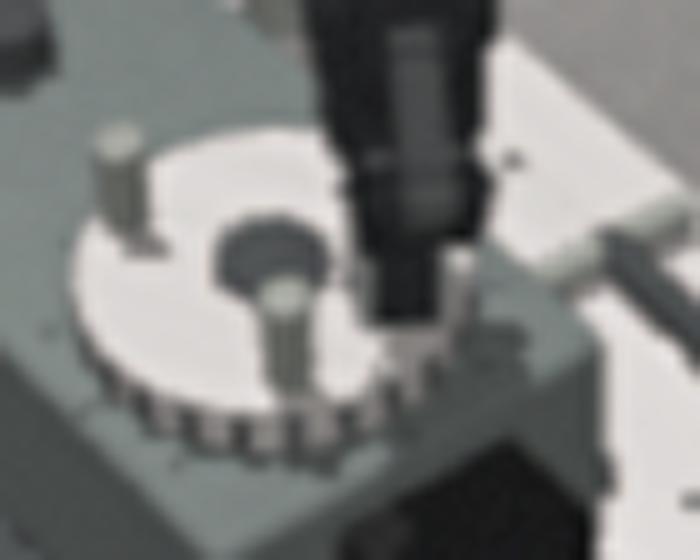

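The last picture shows the fingertip still above the dial, its bottom at about (302,264), with peg c at (290,260) and peg a at (274,246). I'm out of views, so from here I track the pegs numerically by template matching.

```bash
cat > ang.py <<'E'
from g import *
A=cv2.imread('pics/side0.png')
def patch(im,u,v): return cv2.getRectSubPix(im,(9,17),(float(u),float(v)+5)).astype(np.float32)
def pk(c,a): a=np.radians(a); return proj(c,[C[0]+.036*np.cos(a),C[1]+.036*np.sin(a),.125])
def ncc(p,q):
    p=p-p.mean();q=q-q.mean();return float((p*q).sum()/np.sqrt((p*p).sum()*(q*q).sum()+1e-6))
def angle(c,im,verbose=True):
    t=[patch(A,*pk(c,a)) for a in(127,-113)]
    res=[]
    g=np.arange(0,360,1.)
    S=np.array([max(ncc(patch(im,*pk(c,a)),k) for k in t) for a in g])
    tot=[]
    for f in np.arange(-10,110,1.):
        v=sorted(S[int(round(b-f))%360] for b in(127,7,-113)); tot.append(v[1]+v[2])
    tot=np.array(tot); o=np.argsort(-tot)[:1]
    # line on the face: darkest ray, r 20..30 mm
    L=[]
    for a in g:
        r=np.radians(a); L.append(np.mean([patch_px(c,im,C+rr*np.array([np.cos(r),np.sin(r)])) for rr in np.linspace(.019,.028,8)]))
    L=np.array(L); loc=np.median(L)
    print('turn mod120:',np.arange(-10,110,1.)[o],'score',tot[o].round(2),'face dark angles',g[L<0.8*loc].astype(int).tolist())
def patch_px(c,im,p): 
    u=proj(c,[*p,.099]); return float(cv2.getRectSubPix(im,(1,1),(float(u[0]),float(u[1]))).mean())
if __name__=='__main__':
    c=cap('side','cur.png'); 
    import sys
    if len(sys.argv)>1: angle(c,A)
    angle(c,c['img']); o=bot.observe(); print(o['t'],o['tool_pos'].round(4),o['ft_force'].round(1))
E
python3 -m jog '[{"offset":[0,0,0.003],"twist":0},{"offset":[0,0,0.006],"twist":0},{"offset":[0,0,0.009],"twist":0},{"offset":[0,0,0.011],"twist":0},{"offset":[0,0,0.011],"twist":0}]'
python3 ang.py x; python3 tip.py
python3 - <<'E'
from g import *
for s in(0,6,12,18,24,30):print(s,*rows(s,z=.076))
E
```

```text
t: 5.85
tool_pos: [0.5358, -0.0506, 0.0756]
tcp_rot: [-0.0, 0.199, 0.98, -0.0]
ft_force: [-0.8, 0.3, -0.4]
finger_gap: -0.0003
grasp_force: 0.0
turn mod120: [0.] score [2.] face dark angles [234, 235, 236, 237, 238, 239, 240, 241, 242, 243, 244, 245, 246, 247, 248, 249, 250, 251, 252, 253, 254, 255, 256, 257, 258, 259, 260, 261, 262, 263, 264, 265, 304, 305, 306, 307, 308, 309, 310, 311, 312, 313]
turn mod120: [0.] score [2.] face dark angles [0, 1, 2, 3, 4, 5, 6, 7, 8, 9, 10, 11, 12, 13, 14, 15, 16, 17, 18, 19, 20, 21, 22, 234, 235, 236, 237, 238, 239, 240, 241, 242, 243, 244, 245, 246, 247, 248, 249, 250, 251, 252, 253, 254, 255, 256, 257, 258, 259, 260, 261, 262, 263, 264, 288, 289, 290, 291, 292, 293, 294, 295, 296, 297, 298, 299, 300, 301, 302, 303, 304, 305, 306, 307, 308, 309, 310, 311, 312, 313, 314, 315, 316, 317, 318, 319, 320, 321, 322, 323, 324, 325, 326, 327, 328, 329, 330, 331, 332, 333, 334, 335, 336, 337, 338, 339, 340, 341, 342, 343, 344, 345, 346, 347, 348, 349, 350, 351, 352, 353, 354, 355, 356, 357, 358, 359]
5.9 [ 0.536  -0.0507  0.0758] [ 1.  -0.5 -0. ]
t 5.95 z 0.076 row 268 tip z seen 0.112 F [-0.5 -0.6  0.3]
0 [ 7.9 -0.2 -0. ] 0.1
6 [11.7 -1.8 -0. ] 6.1
12 [15.7 -2.9 -0. ] 12.1
18 [19.9 -3.7 -0. ] 18.1
24 [24. -4. -0.] 24.1
30 [28.2 -3.8 -0. ] 30.1
```

```bash
python3 -m jog '[{"offset":[0.002,0,0],"twist":0},{"offset":[0.004,0,0],"twist":0},{"offset":[0.006,0,0],"twist":0},{"offset":[0.008,0,0],"twist":0},{"offset":[0.0095,-0.001,0],"twist":3},{"offset":[0.0115,-0.002,0],"twist":6},{"offset":[0.0135,-0.0025,0],"twist":9},{"offset":[0.0155,-0.003,0],"twist":12},{"offset":[0.0155,-0.003,0],"twist":12}]'
python3 ang.py | cut -c1-120
python3 - <<'E'
from g import *
for s in(12,15,18,20,24,30,36,42):print(s,*rows(s,z=.076))
E
```

```text
t: 6.85
tool_pos: [0.5226, -0.048, 0.0766]
tcp_rot: [0.002, 0.3, 0.954, 0.0]
ft_force: [4.9, -1.5, -2.4]
finger_gap: -0.0002
grasp_force: 2.0
turn mod120: [8.] score [1.57] face dark angles [0, 1, 2, 3, 4, 5, 6, 7, 8, 9, 10, 11, 12, 13, 14, 15, 16, 17, 18, 19, 2
6.9 [ 0.5225 -0.0479  0.0766] [ 3.7 -1.2 -3. ]
12 [ 2.  -0.6  0.6] 0.2
15 [ 4.  -1.4  0.6] 3.2
18 [ 5.9 -2.2  0.5] 6.2
20 [ 7.2 -2.6  0.5] 8.2
24 [ 9.9 -3.3  0.5] 12.2
30 [14.  -4.   0.5] 18.2
36 [18.2 -4.3  0.5] 24.2
42 [22.3 -4.2  0.5] 30.2
```

```bash
python3 -m jog '[{"offset":[0.001,-0.0005,0],"twist":2},{"offset":[0.002,-0.001,0],"twist":3},{"offset":[0.003,-0.0015,0],"twist":5},{"offset":[0.004,-0.002,0],"twist":6},{"offset":[0.0055,-0.002,0],"twist":8},{"offset":[0.0055,-0.002,0],"twist":8}]'
python3 ang.py | cut -c1-120
python3 - <<'E'
from g import *
for s in(20,25,30,36,42,45,48,50):print(s,*rows(s,z=.076))
E
```

```text
t: 7.5
tool_pos: [0.5133, -0.0452, 0.0755]
tcp_rot: [-0.002, 0.365, 0.931, -0.0]
ft_force: [0.5, -0.6, -0.3]
finger_gap: -0.0
grasp_force: 0.0
turn mod120: [30.] score [1.02] face dark angles [14, 15, 16, 17, 18, 19, 20, 21, 22, 23, 24, 25, 26, 27, 28, 29, 30, 31
7.55 [ 0.5137 -0.0453  0.0757] [-0.6 -0.  -0.5]
20 [-1.4  0.5 -0.4] 0.2
25 [ 1.8 -0.9 -0.3] 5.2
30 [ 5.1 -1.9 -0.3] 10.2
36 [ 9.2 -2.8 -0.3] 16.2
42 [13.3 -3.2 -0.3] 22.2
45 [15.4 -3.3 -0.3] 25.2
48 [17.5 -3.2 -0.3] 28.2
50 [18.9 -3.1 -0.3] 30.2
```

```bash
python3 -m jog '[{"offset":[0.002,-0.001,0],"twist":3},{"offset":[0.004,-0.0015,0],"twist":6},{"offset":[0.006,-0.002,0],"twist":9},{"offset":[0.008,-0.0025,0],"twist":12},{"offset":[0.010,-0.003,0],"twist":15},{"offset":[0.012,-0.003,0],"twist":18},{"offset":[0.0135,-0.0035,0],"twist":21},{"offset":[0.015,-0.0035,0],"twist":23},{"offset":[0.016,-0.0035,0],"twist":25},{"offset":[0.017,-0.0035,0],"twist":27},{"offset":[0.0175,-0.0035,0],"twist":28},{"offset":[0.0175,-0.0035,0],"twist":28}]'
python3 ang.py | cut -c1-120
python3 - <<'E'
from g import *
for s in(42,45,48,50,55,60,66,72,75,78):print(s,*rows(s,z=.076))
E
```

```text
t: 8.75
tool_pos: [0.4991, -0.0365, 0.0759]
tcp_rot: [-0.001, 0.58, 0.815, -0.0]
ft_force: [0.6, 0.1, 0.5]
finger_gap: 0.0001
grasp_force: 0.0
turn mod120: [91.] score [1.29] face dark angles [51, 52, 53, 54, 55, 56, 57, 58, 59, 60, 61, 62, 63, 64, 65, 66, 67, 68
8.8 [ 0.4992 -0.0359  0.0759] [ 0.1 -0.1  0. ]
42 [-3.3  1.5 -0.1] -5.9
45 [-1.5  0.5 -0.1] -2.9
48 [ 0.3 -0.5 -0.1] 0.1
50 [ 1.6 -1.  -0.1] 2.1
55 [ 4.8 -2.3 -0.1] 7.1
60 [ 8.2 -3.2 -0.1] 12.1
66 [12.3 -3.9 -0.1] 18.1
72 [16.4 -4.2 -0.1] 24.1
75 [18.5 -4.2 -0.1] 27.1
78 [20.6 -4.1 -0.1] 30.1
```

```bash
cat > pk.py <<'E'
from ang import *
c=cap('side','cur.png');im=c['img']; top=cap('top','curt.png')
t=[patch(A,*pk(c,a)) for a in(127,-113)]
o=bot.observe();print('tool px',proj(c,o['tool_pos']+[0,0,.03]).round(0))
for f in range(0,121,30):
    print(f,[(b-f,pk(c,b-f).round(0).tolist(),round(max(ncc(patch(im,*pk(c,b-f)),k) for k in t),2), round(ncc(patch(im,*pk(c,b-f)),patch(A,*pk(c,b-f))),2)) for b in(127,7,-113)])
E
python3 pk.py
```

```text
tool px [284. 268.]
0 [(127, [274.0, 246.0], -0.13, -0.55), (7, [301.0, 243.0], 0.28, 0.03), (-113, [290.0, 261.0], 0.01, 0.01)]
30 [(97, [279.0, 241.0], 0.07, -0.22), (-23, [305.0, 248.0], 0.31, -0.18), (-143, [281.0, 260.0], 0.69, -0.24)]
60 [(67, [287.0, 239.0], 0.11, 0.12), (-53, [303.0, 254.0], 0.22, 0.09), (-173, [275.0, 257.0], 0.14, 0.09)]
90 [(37, [295.0, 239.0], 0.68, 0.54), (-83, [298.0, 259.0], -0.08, 0.3), (-203, [272.0, 251.0], 0.58, 0.14)]
120 [(7, [301.0, 243.0], 0.28, 0.03), (-113, [290.0, 261.0], 0.01, 0.01), (-233, [274.0, 246.0], -0.13, -0.55)]
```

```bash
python3 -m jog '[{"offset":[-0.002,0,-0.01],"twist":0},{"offset":[-0.002,0,-0.03],"twist":0},{"offset":[-0.002,0,-0.06],"twist":0},{"offset":[-0.002,0,-0.09],"twist":0},{"offset":[-0.002,0,-0.11],"twist":0},{"offset":[-0.002,0,-0.12],"twist":0}]'
python3 pk.py; python3 ang.py | cut -c1-400
```

```text
t: 9.5
tool_pos: [0.5021, -0.0384, 0.1989]
tcp_rot: [0.001, 0.58, 0.815, 0.002]
ft_force: [-0.1, 0.1, -0.7]
finger_gap: -0.0001
grasp_force: 0.0
tool px [282. 226.]
0 [(127, [274.0, 246.0], 0.22, 0.22), (7, [301.0, 243.0], 0.3, 0.02), (-113, [290.0, 261.0], 0.54, 0.54)]
30 [(97, [279.0, 241.0], 0.44, 0.76), (-23, [305.0, 248.0], -0.06, -0.35), (-143, [281.0, 260.0], -0.08, 0.82)]
60 [(67, [287.0, 239.0], 0.85, 0.59), (-53, [303.0, 254.0], 0.43, 0.03), (-173, [275.0, 257.0], 0.31, -0.02)]
90 [(37, [295.0, 239.0], 0.42, 0.96), (-83, [298.0, 259.0], 0.1, 0.68), (-203, [272.0, 251.0], 0.01, -0.1)]
120 [(7, [301.0, 243.0], 0.3, 0.02), (-113, [290.0, 261.0], 0.54, 0.54), (-233, [274.0, 246.0], 0.22, 0.22)]
turn mod120: [61.] score [1.28] face dark angles [58, 59, 60, 61, 62, 242, 243, 244, 245, 246, 247, 248, 249, 250]
9.65 [ 0.5007 -0.0381  0.1964] [-0.7  0.   0. ]
```

The raised view settles it: the line is at about 247° (it started at 309°), so the dial has turned exactly 2 clicks. I go down again and push to the third.

```bash
python3 -m jog '[{"offset":[0,0,0.03],"twist":0},{"offset":[0,0,0.06],"twist":0},{"offset":[0,0,0.09],"twist":0},{"offset":[0,0,0.11],"twist":0},{"offset":[0,0,0.118],"twist":0},{"offset":[0,0,0.12],"twist":0},{"offset":[0,0,0.12],"twist":0}]'
python3 -m jog '[{"offset":[0.004,-0.001,0],"twist":3},{"offset":[0.0065,-0.0017,0],"twist":6},{"offset":[0.009,-0.0023,0],"twist":9},{"offset":[0.011,-0.0028,0],"twist":12},{"offset":[0.013,-0.0032,0],"twist":15},{"offset":[0.015,-0.0034,0],"twist":18},{"offset":[0.017,-0.0035,0],"twist":21},{"offset":[0.0185,-0.0037,0],"twist":24},{"offset":[0.020,-0.0037,0],"twist":26},{"offset":[0.021,-0.0037,0],"twist":28},{"offset":[0.0223,-0.0037,0],"twist":30},{"offset":[0.0223,-0.0037,0],"twist":30}]'
python3 - <<'E'
from g import *
for s in(76,78,80):print(s,*rows(s,z=.076))
E
python3 -m jog '[{"offset":[-0.002,0,-0.01],"twist":0},{"offset":[-0.002,0,-0.03],"twist":0},{"offset":[-0.002,0,-0.06],"twist":0},{"offset":[-0.002,0,-0.09],"twist":0},{"offset":[-0.002,0,-0.11],"twist":0},{"offset":[-0.002,0,-0.12],"twist":0},{"offset":[-0.002,0,-0.12],"twist":0}]'
python3 ang.py | cut -c1-400
```

```text
t: 10.35
tool_pos: [0.5006, -0.0386, 0.076]
tcp_rot: [-0.0, 0.58, 0.815, -0.0]
ft_force: [-0.1, 0.3, -0.0]
finger_gap: 0.0002
grasp_force: 0.0
t: 11.55
tool_pos: [0.4908, -0.0189, 0.0773]
tcp_rot: [0.001, 0.771, 0.636, 0.001]
ft_force: [-0.1, -0.3, -0.0]
finger_gap: -0.0001
grasp_force: 0.0
76 [-0.6 -1.7  1.3] -1.9
78 [ 0.6 -2.3  1.3] 0.1
80 [ 1.9 -2.9  1.3] 2.1
t: 12.25
tool_pos: [0.4909, -0.0201, 0.198]
tcp_rot: [0.0, 0.771, 0.637, 0.002]
ft_force: [-0.3, -0.3, 0.2]
finger_gap: -0.0002
grasp_force: 0.0
turn mod120: [90.] score [1.59] face dark angles [212, 213, 214, 215, 216, 217, 218, 219, 220, 279, 280, 281, 282, 283, 284, 285, 286, 287, 288, 289, 290, 291, 292, 293, 294, 295, 296, 297, 298, 299, 300, 301, 302, 303, 304, 305, 306, 307, 308, 309, 310, 311, 312, 313, 314, 315, 316, 317, 318, 319, 320, 321, 322, 323]
12.3 [ 0.4897 -0.0201  0.1966] [-0.1  0.6  0.6]
```

```bash
python3 -m jog '[{"offset":[0,-0.001,0.03],"twist":0},{"offset":[0,-0.002,0.06],"twist":0},{"offset":[0,-0.002,0.09],"twist":0},{"offset":[0,-0.002,0.11],"twist":0},{"offset":[0,-0.002,0.118],"twist":0},{"offset":[0,-0.002,0.12],"twist":0},{"offset":[0,-0.002,0.12],"twist":0}]'
python3 -m jog '[{"offset":[0.004,-0.001,0],"twist":3},{"offset":[0.0065,-0.0017,0],"twist":6},{"offset":[0.009,-0.0023,0],"twist":9},{"offset":[0.011,-0.0028,0],"twist":12},{"offset":[0.013,-0.0032,0],"twist":15},{"offset":[0.015,-0.0034,0],"twist":18},{"offset":[0.017,-0.0035,0],"twist":21},{"offset":[0.0185,-0.0037,0],"twist":24},{"offset":[0.019,-0.0037,0],"twist":25},{"offset":[0.0195,-0.0037,0],"twist":26},{"offset":[0.020,-0.0037,0],"twist":27},{"offset":[0.020,-0.0037,0],"twist":27}]'
python3 - <<'E'
from g import *
for s in(100,103,105,107,109):print(s,*rows(s,z=.076))
E
```

```text
t: 13.0
tool_pos: [0.4875, -0.0204, 0.0761]
tcp_rot: [0.0, 0.771, 0.637, -0.0]
ft_force: [-0.4, -0.2, 1.0]
finger_gap: -0.0
grasp_force: 0.0
t: 14.2
tool_pos: [0.4885, 0.0014, 0.0763]
tcp_rot: [-0.0, 0.898, 0.439, 0.001]
ft_force: [-0.6, 0.2, -0.3]
finger_gap: 0.0001
grasp_force: 0.0
100 [-3.6  1.9  0.3] -4.9
103 [-1.8  0.9  0.3] -1.9
105 [-0.5  0.3  0.3] 0.1
107 [ 0.7 -0.3  0.3] 2.1
109 [ 2.  -0.8  0.3] 4.1
```

```bash
python3 -m jog '[{"offset":[-0.002,0,-0.01],"twist":0},{"offset":[-0.002,0,-0.03],"twist":0},{"offset":[-0.002,0,-0.06],"twist":0},{"offset":[-0.002,0,-0.09],"twist":0},{"offset":[-0.002,0,-0.11],"twist":0},{"offset":[-0.002,0,-0.12],"twist":0},{"offset":[-0.002,0,-0.12],"twist":0}]'
python3 ang.py | cut -c1-300
python3 - <<'E'
from g import *
o,R=tool();print(R[:2,:2].round(3),np.degrees(np.arctan2(R[1,0],R[0,0])))
P=np.array([.5142,.0992])
K=np.array([.4688,.101]);print(np.linalg.norm(K-P),np.degrees(np.arctan2(*(K-P)[::-1])),o['joint_pos'].round(2))
E
```

```text
t: 14.9
tool_pos: [0.4877, -0.0005, 0.1975]
tcp_rot: [-0.001, 0.898, 0.44, 0.002]
ft_force: [0.3, -0.3, 0.7]
finger_gap: 0.0001
grasp_force: 0.0
turn mod120: [0.] score [2.] face dark angles [182, 183, 184, 185, 186, 187, 188, 189, 190, 234, 235, 236, 237, 238, 239, 240, 241, 242, 243, 244, 245, 246, 247, 248, 249, 250, 251, 252, 253, 254, 255, 256, 257, 258, 259, 260, 261, 262, 263, 264, 265]
14.95 [ 0.4866 -0.0005  0.1963] [-0.3  0.5 -1.3]
[[ 0.613  0.79 ]
 [ 0.79  -0.613]] 52.17262112191861
0.04543566880766695 177.7295503293349 [-1.21  0.13  1.22  2.03 -0.14  1.08 -0.59]
```

The dial has turned exactly four clicks (line at about 187°, pegs match the original positions). Next is the clamp: I move behind its peg.

```bash
python3 -m jog '[{"offset":[0.008,-0.01,0],"twist":-6},{"offset":[0.016,-0.02,0],"twist":-12},{"offset":[0.024,-0.03,0],"twist":-18},{"offset":[0.032,-0.04,0],"twist":-24},{"offset":[0.039,-0.049,0],"twist":-30},{"offset":[0.044,-0.056,0],"twist":-36},{"offset":[0.046,-0.058,0],"twist":-36},{"offset":[0.046,-0.058,0],"twist":-36}]'
cat > cl.py <<'E'
import g; from g import *
g.C=np.array([.5142,.0992])
def cr(s,back=18): return rows(s,back,z=.076,th0=178.,r=45.)
if __name__=='__main__':
    import sys
    o,R=tool();print(o['t'],o['tool_pos'].round(4)); print('approach',*cr(0,28))
    for s in map(int,sys.argv[1:]):print(s,*cr(s))
E
python3 cl.py 0 8 16 24 32 40
```

```text
t: 15.75
tool_pos: [0.468, 0.0707, 0.1951]
tcp_rot: [-0.0, 0.719, 0.695, -0.001]
ft_force: [-0.4, 0.1, 0.3]
finger_gap: 0.0002
grasp_force: 0.0
15.75 [0.468  0.0707 0.1951]
approach [  2.2   0.4 119.1] 0.0
0 [ 12.2   0.4 119.1] 0.0
8 [ 18.7  -1.7 119.1] 8.0
16 [ 25.3  -2.8 119.1] 16.0
24 [ 32.1  -3.  119.1] 24.0
32 [ 38.8  -2.3 119.1] 32.0
40 [ 45.4  -0.6 119.1] 40.0
```

```bash
python3 -m jog '[{"offset":[0,0,0.03],"twist":0},{"offset":[0,0,0.06],"twist":0},{"offset":[0,0,0.085],"twist":0},{"offset":[0,0,0.1],"twist":0},{"offset":[0,0,0.11],"twist":0},{"offset":[0,0,0.115],"twist":0},{"offset":[0,0,0.119],"twist":0},{"offset":[0,0,0.119],"twist":0}]'
python3 -m jog '[{"offset":[0.005,0,0],"twist":0},{"offset":[0.009,0,0],"twist":0},{"offset":[0.012,0,0],"twist":0},{"offset":[0.0155,-0.001,0],"twist":4},{"offset":[0.0185,-0.0015,0],"twist":8},{"offset":[0.022,-0.0025,0],"twist":12},{"offset":[0.025,-0.003,0],"twist":16},{"offset":[0.0285,-0.003,0],"twist":20},{"offset":[0.032,-0.003,0],"twist":24},{"offset":[0.0355,-0.0028,0],"twist":28},{"offset":[0.039,-0.0025,0],"twist":32},{"offset":[0.039,-0.0025,0],"twist":32}]'
python3 cl.py 32 38 44 50 56 60 64 68
```

```text
t: 16.55
tool_pos: [0.4691, 0.0705, 0.0772]
tcp_rot: [0.0, 0.719, 0.695, 0.0]
ft_force: [0.4, 0.6, 0.8]
finger_gap: -0.0001
grasp_force: 0.0
t: 17.75
tool_pos: [0.4676, 0.1103, 0.0771]
tcp_rot: [0.0, 0.882, 0.471, -0.0]
ft_force: [0.2, -0.1, -0.5]
finger_gap: -0.0001
grasp_force: 0.0
17.75 [0.4676 0.1103 0.0771]
approach [-30.8  21.4   1.1] -31.8
32 [-1.1 -0.1  1.1] 0.2
38 [ 3.7 -1.8  1.1] 6.2
44 [ 8.6 -2.9  1.1] 12.2
50 [13.7 -3.5  1.1] 18.2
56 [18.7 -3.5  1.1] 24.2
60 [22.1 -3.2  1.1] 28.2
64 [25.5 -2.8  1.1] 32.2
68 [28.8 -2.   1.1] 36.2
```

```bash
python3 -m jog '[{"offset":[0.003,-0.001,0],"twist":3},{"offset":[0.0055,-0.002,0],"twist":6},{"offset":[0.008,-0.0025,0],"twist":9},{"offset":[0.0105,-0.003,0],"twist":12},{"offset":[0.013,-0.0035,0],"twist":15},{"offset":[0.0155,-0.0035,0],"twist":18},{"offset":[0.018,-0.0035,0],"twist":21},{"offset":[0.0205,-0.0035,0],"twist":24},{"offset":[0.0205,-0.0035,0],"twist":24}]'
python3 cl.py 56 60 62 64 66 68 70 72
python3 - <<'E'
from h import *
c=cap('side','c1.png');a=cv2.imread('pics/side0.png')
for n,i in(('before',a),('now',c['img'])): print(n); print(i[222:246:2,234:266:2].mean(2).astype(int))
E
```

```text
t: 18.65
tool_pos: [0.4762, 0.1289, 0.0771]
tcp_rot: [0.0, 0.961, 0.277, -0.0]
ft_force: [-0.5, 0.3, -0.9]
finger_gap: 0.0001
grasp_force: 0.1
18.65 [0.4762 0.1289 0.0771]
approach [-36.6  43.3   1.1] -55.8
56 [-1.5  0.4  1.1] 0.2
60 [ 1.7 -0.8  1.1] 4.2
62 [ 3.3 -1.3  1.1] 6.2
64 [ 4.9 -1.7  1.1] 8.2
66 [ 6.6 -2.1  1.1] 10.2
68 [ 8.3 -2.4  1.1] 12.2
70 [ 9.9 -2.6  1.1] 14.2
72 [11.6 -2.8  1.1] 16.2
before
[[106  61  29  73 143 167 162 160 156 152 148 137 158 208 215 192]
 [ 78  34  63 149 160 163 165 164 159 158 152 135 119 139 209 214]
 [ 72  79 136 154 155 160 164 169 157 120  99  91  89  87 126 143]
 [ 59 110 144 150 151 155 164 143  95  89  90  92 103 120 126 125]
 [ 78 126 141 139  82  72 111  93  88  90 103 120 119  96  89  99]
 [107 123 134 106  40  39  56  91 102 122 130 122  85  79  80  79]
 [124 114 128 112  32  23  58 123 127 123 110  89  81  80  81  79]
 [123 101 117 121  35  19  56 109  98  83  80  77  69  60  60  52]
 [189  98 115 123  50  22  30  75  79  71  59  51  51  48  49  45]
 [214 146 121 124  64  20  26  55  54  56  67  72  75  80  63  69]
 [216 160  98 126  9
[... 223 characters left out ...]
 164 154 143 127 142 208 219]
 [ 73  64  85  92  81  33  31  65 156 123 101  93  91  89 123 147]
 [ 62 108 102  88  88  34  29  36  66  82  84  93 105 124 129 129]
 [ 80 130 124  93  96  91  47  52  73  83  84  85 101 101  92  97]
 [109 126 135 143 146 135  94  77  59  57  69  79  78  78  81  81]
 [119 117 128 138 142 102  84  79  76  73  68  55  50  52  63  80]
 [114 103 119 127 108  83  77  78 107 122 102  75  53  51  52  51]
 [194  97  90  83  77  77  77  78  77  89  92  77  61  48  50  48]
 [219 139  75  76  77  77  77  78  79  77  78  78  77  70  66  71]
 [220 166  76  78  77  79  77  78  79  78  79  79  78  78  78  77]
 [219 177  70  76  78  78  78  77  78  79  79  78  79  78  78  78]]
```

```bash
python3 -m jog '[{"offset":[0.002,-0.0005,0],"twist":2},{"offset":[0.0035,-0.001,0],"twist":4},{"offset":[0.005,-0.0015,0],"twist":6},{"offset":[0.0065,-0.002,0],"twist":8},{"offset":[0.0065,-0.002,0],"twist":8}]'
python3 -m jog '[{"offset":[0.002,0,0],"twist":2},{"offset":[0.003,0,0],"twist":4},{"offset":[0.003,0,0],"twist":4}]'
python3 cl.py 64 68 70 72 74
```

```text
t: 19.2
tool_pos: [0.4762, 0.1316, 0.0763]
tcp_rot: [0.0, 0.978, 0.208, -0.005]
ft_force: [-8.1, -3.6, 7.8]
finger_gap: -0.0003
grasp_force: 4.8
t: 19.5
tool_pos: [0.4755, 0.1325, 0.0757]
tcp_rot: [-0.001, 0.985, 0.173, -0.009]
ft_force: [-14.5, -4.5, 13.7]
finger_gap: -0.0001
grasp_force: 7.6
19.5 [0.4755 0.1325 0.0757]
approach [-27.2  53.6  -0.1] -68.0
64 [ 3.8  0.9 -0.3] -4.0
68 [ 6.9 -0.5 -0.4] -0.0
70 [ 8.5 -1.1 -0.4] 2.0
72 [10.1 -1.7 -0.4] 4.0
74 [11.7 -2.2 -0.5] 6.0
```

```bash
python3 -m jog '[{"offset":[-0.004,0,0],"twist":0},{"offset":[-0.007,0,0],"twist":0},{"offset":[-0.008,0,-0.01],"twist":0},{"offset":[-0.008,0,-0.04],"twist":0},{"offset":[-0.008,0,-0.08],"twist":0},{"offset":[-0.02,0,-0.12],"twist":0},{"offset":[-0.05,0,-0.13],"twist":0},{"offset":[-0.08,0,-0.14],"twist":0},{"offset":[-0.08,0,-0.14],"twist":0}]'
cat > ca.py <<'E'
from ang import *
c=cap('side','cc.png');im=c['img'];P=np.array([.5142,.0989])
def kp(a): a=np.radians(a); return proj(c,[P[0]+.045*np.cos(a),P[1]+.045*np.sin(a),.124])
def dark(i,a): return float(cv2.getRectSubPix(i,(3,9),tuple(map(float,kp(a)+[0,5]))).mean())
for a in range(184,98,-4): print(a,round(dark(A,a)),round(dark(im,a)),kp(a).round(0))
E
python3 ca.py; python3 ang.py|cut -c1-300
```

```text
t: 20.4
tool_pos: [0.4036, 0.1111, 0.203]
tcp_rot: [0.0, 0.984, 0.176, -0.037]
ft_force: [-1.1, 1.6, -0.4]
finger_gap: -0.0005
grasp_force: 0.0
184 27 121 [245. 232.]
180 25 122 [244. 232.]
176 30 126 [243. 231.]
172 33 130 [243. 230.]
168 42 133 [243. 229.]
164 52 137 [242. 228.]
160 64 140 [242. 227.]
156 75 143 [242. 227.]
152 86 145 [242. 226.]
148 96 145 [242. 225.]
144 107 143 [243. 224.]
140 117 137 [243. 223.]
136 129 124 [243. 222.]
132 142 101 [244. 221.]
128 153 73 [244. 221.]
124 160 45 [245. 220.]
120 162 31 [246. 219.]
116 163 32 [247. 218.]
112 166 53 [247. 218.]
108 166 93 [248. 217.]
104 162 135 [249. 216.]
100 155 153 [250. 216.]
turn mod120: [0.] score [2.] face dark angles [182, 183, 184, 185, 186, 187, 188, 189, 190, 234, 235, 236, 237, 238, 239, 240, 241, 242, 243, 244, 245, 246, 247, 248, 249, 250, 251, 252, 253, 254, 255, 256, 257, 258, 259, 260, 261, 262, 263, 264, 265]
20.5 [0.4039 0.1133 0.2049] [ 0.2 -0.2  0.4]
```

The peg is now at about 118° (it began at about 178°), and the dial still sits in its fourth click. I'll push once more with the tip slightly higher, to confirm it's the lever's own stop and not the finger fouling something.

Run:
```python
from cl import *
print(rows(60,30,z=.083,th0=178.,r=45.),rows(60,18,z=.083,th0=178.,r=45.))
c=cap('top','tc.png');i=c['img']
for a in range(130,100,-3):
    r=np.radians(a);u=proj(c,[.5142+.045*np.cos(r),.0992+.045*np.sin(r),.124]); print(a,u.round(1),round(float(cv2.getRectSubPix(i,(3,3),tuple(map(float,u))).mean())))
```

```text
(array([ 70.7,  15.2, 117. ]), np.float64(-7.5)) (array([ 82.5,  13.6, 116.3]), np.float64(-7.5))
130 [257.7 288.5] 102
127 [257.1 287.7] 103
124 [256.5 286.9] 103
121 [256. 286.] 103
118 [255.5 285.1] 103
115 [255.1 284.2] 103
112 [254.7 283.2] 103
109 [254.4 282.3] 103
106 [254.1 281.3] 103
103 [253.9 280.3] 103
```

```bash
python3 -m jog '[{"offset":[0.02,0,0],"twist":-3},{"offset":[0.04,0.002,0],"twist":-7},{"offset":[0.05,0.005,0],"twist":-7},{"offset":[0.055,0.008,0],"twist":-7},{"offset":[0.055,0.008,0],"twist":-7},{"offset":[0.055,0.008,0],"twist":-7}]'
python3 - <<'E'
from cl import *
o,R=tool();print(o['tool_pos'],R[:,2].round(3))
print(rows(60,30,z=.083,th0=178.,r=45.),rows(60,18,z=.083,th0=178.,r=45.))
E
```

```text
t: 21.15
tool_pos: [0.4567, 0.1227, 0.1992]
tcp_rot: [-0.0, 0.971, 0.236, -0.037]
ft_force: [0.8, -0.6, -0.0]
finger_gap: 0.0001
grasp_force: 0.0
[0.45670789 0.12271344 0.19916842] [-0.073 -0.017 -0.997]
(array([ 18.1,   4.7, 115.1]), np.float64(-0.6)) (array([ 30.1,   4.6, 114.2]), np.float64(-0.6))
```

```bash
python3 -m jog '[{"offset":[0.01,0.004,0.03],"twist":0},{"offset":[0.016,0.005,0.06],"twist":0},{"offset":[0.016,0.005,0.09],"twist":0},{"offset":[0.016,0.005,0.107],"twist":0},{"offset":[0.016,0.005,0.114],"twist":0},{"offset":[0.016,0.005,0.114],"twist":0}]'
python3 -m jog '[{"offset":[0.003,0,0],"twist":0},{"offset":[0.006,0,0],"twist":0},{"offset":[0.009,0,0],"twist":0},{"offset":[0.011,0,0],"twist":0},{"offset":[0.013,0,0],"twist":0},{"offset":[0.013,0,0],"twist":0}]'
python3 -m jog '[{"offset":[0.001,0,0],"twist":0},{"offset":[0.002,0,0],"twist":0},{"offset":[0.003,0,0],"twist":0},{"offset":[0.003,0,0],"twist":0}]'
python3 cl.py 60
```

```text
t: 21.75
tool_pos: [0.4188, 0.1115, 0.1248]
tcp_rot: [-0.001, 0.972, 0.236, -0.021]
ft_force: [0.5, 0.1, -0.2]
finger_gap: 0.0001
grasp_force: 0.0
t: 22.35
tool_pos: [0.4247, 0.1174, 0.1301]
tcp_rot: [-0.003, 0.971, 0.237, -0.017]
ft_force: [0.0, 0.9, -0.9]
finger_gap: 0.0008
grasp_force: 0.0
t: 22.75
tool_pos: [0.4257, 0.1181, 0.1311]
tcp_rot: [-0.003, 0.971, 0.237, -0.017]
ft_force: [0.5, 1.1, -0.5]
finger_gap: 0.0
grasp_force: 0.0
22.75 [0.4257 0.1181 0.1311]
approach [18.6 60.6 53.8] -60.6
60 [53.1 13.5 53.3] -0.6
```

```bash
python3 -c "
from rig import bot
o=bot.observe();print(o['joint_pos'].round(3),o['ft_force'],o['tau'].round(1))"
```

```text
[-2.062 -0.41   1.57   2.161  0.458  1.062 -1.834] [ 0.47356814  1.14429321 -0.52375114] [ -0.   15.   -9.  -20.6  -0.1   0.1  -0. ]
```

Joints 2 and 3 have reached their limits because the arm's redundancy drifted. I'll lift and move outward to recover.

```bash
python3 -m jog '[{"offset":[0,0,-0.03],"twist":0},{"offset":[0,0,-0.07],"twist":0},{"offset":[0,0,-0.11],"twist":0},{"offset":[0,0,-0.15],"twist":0},{"offset":[0,0,-0.15],"twist":0},{"offset":[0,0,-0.15],"twist":0}]'
python3 -m jog '[{"offset":[0.04,0,0],"twist":0},{"offset":[0.08,0,0],"twist":0},{"offset":[0.12,0,0],"twist":0},{"offset":[0.12,0,0],"twist":0},{"offset":[0.12,0,0],"twist":0}]'
python3 -c "
from cl import *
o,R=tool();print(o['t'],o['joint_pos'].round(3),o['tool_pos'],R.round(3))"; python3 ca.py | sed -n 14,22p
```

```text
t: 23.35
tool_pos: [0.4313, 0.1185, 0.2815]
tcp_rot: [-0.003, 0.971, 0.237, -0.016]
ft_force: [-0.2, -0.3, 0.2]
finger_gap: 0.0003
grasp_force: 0.0
t: 23.85
tool_pos: [0.5111, 0.167, 0.2859]
tcp_rot: [-0.003, 0.971, 0.239, -0.007]
ft_force: [0.3, -0.9, -0.9]
finger_gap: 0.0001
grasp_force: 0.0
23.85 [-2.2   -0.41   1.571  1.796  0.408  1.374 -1.807] [0.51111693 0.16695572 0.28591553] [[ 0.886  0.464 -0.014]
 [ 0.464 -0.886  0.002]
 [-0.011 -0.009 -1.   ]]
132 142 100 [244. 221.]
128 153 72 [244. 221.]
124 160 44 [245. 220.]
120 162 31 [246. 219.]
116 163 32 [247. 218.]
112 166 52 [247. 218.]
108 166 92 [248. 217.]
104 162 133 [249. 216.]
100 155 152 [250. 216.]
```

```bash
python3 -m jog '[{"offset":[0.02,0,0],"twist":-8},{"offset":[0.05,0,0],"twist":-16},{"offset":[0.08,0,0],"twist":-24},{"offset":[0.1,0,0],"twist":-32},{"offset":[0.1,0,0],"twist":-40},{"offset":[0.1,0,0],"twist":-48},{"offset":[0.1,0,0],"twist":-56},{"offset":[0.1,0,0],"twist":-56}]'
python3 -c "
from cl import *
o,R=tool();print(o['t'],o['joint_pos'].round(3),o['tool_pos'],R.round(3))"
```

```text
t: 24.7
tool_pos: [0.5292, 0.1848, 0.3099]
tcp_rot: [0.002, 0.747, 0.664, 0.014]
ft_force: [-0.3, -0.3, -0.2]
finger_gap: -0.0005
grasp_force: 0.0
24.7 [-2.235 -0.411  1.571  1.743  0.421  1.384 -0.852] [0.5292112  0.184838   0.30987945] [[ 0.117  0.993  0.024]
 [ 0.993 -0.118  0.016]
 [ 0.019  0.022 -1.   ]]
```

```bash
python3 -m jog '[{"offset":[-0.04,0.01,0],"twist":0},{"offset":[-0.08,0.02,0],"twist":0},{"offset":[-0.12,0.03,0],"twist":0},{"offset":[-0.16,0.04,0],"twist":0},{"offset":[-0.2,0.05,0],"twist":0},{"offset":[-0.2,0.05,0],"twist":0},{"offset":[-0.2,0.05,0],"twist":0}]'
python3 -c "
from cl import *
o,R=tool();print(o['t'],o['joint_pos'].round(3),o['tool_pos'],R.round(3))"
```

```text
t: 25.4
tool_pos: [0.5558, -0.021, 0.3072]
tcp_rot: [0.001, 0.75, 0.662, 0.015]
ft_force: [-0.7, 0.7, 0.4]
finger_gap: 0.0002
grasp_force: 0.0
25.4 [-1.844 -0.411  1.562  1.753  0.408  1.379 -0.478] [ 0.55578694 -0.02101992  0.30716113] [[ 0.124  0.992  0.024]
 [ 0.992 -0.125  0.017]
 [ 0.02   0.022 -1.   ]]
```

```bash
python3 -m jog '[{"offset":[0,0.03,0],"twist":0},{"offset":[0,0.07,0],"twist":0},{"offset":[0,0.11,0],"twist":0},{"offset":[0,0.15,0],"twist":0},{"offset":[0,0.19,0],"twist":0},{"offset":[0,0.22,0],"twist":0},{"offset":[0,0.22,0],"twist":0}]'
python3 -c "
from cl import *
o,R=tool();print(o['t'],o['joint_pos'].round(3),o['tool_pos'],R.round(3))"; python3 ang.py|cut -c1-130
```

```text
t: 26.1
tool_pos: [0.5851, -0.029, 0.3516]
tcp_rot: [0.017, 0.746, 0.665, 0.031]
ft_force: [-0.1, -0.6, 0.0]
finger_gap: -0.0002
grasp_force: 0.0
26.1 [-1.868 -0.41   1.57   1.655  0.42   1.424 -0.448] [ 0.58506739 -0.02899193  0.3516339 ] [[ 0.115  0.991  0.069]
 [ 0.993 -0.116  0.015]
 [ 0.023  0.067 -0.998]]
turn mod120: [0.] score [2.] face dark angles [182, 183, 184, 185, 186, 187, 188, 189, 190, 234, 235, 236, 237, 238, 239, 240, 241
26.15 [ 0.5854 -0.0291  0.3521] [0.3 0.2 0.2]
```

The 15 N reaction, against 1–2 N of friction, came exactly where the stop should be: the peg at 118°, which is 187° − 1.2 rad. The arm is clear of everything, so one last check of the loose pieces and then I hand in.

Run:
```python
from h import *
for n in('side','top'):
    c=cap(n,n+'_end.png');d=(cv2.absdiff(c['img'],cv2.imread(f'pics/{n}0.png')).max(2)>50).astype(np.uint8)
    k,l,s,_=cv2.connectedComponentsWithStats(d)
    print(n,[tuple(x) for x in s[1:].tolist() if x[4]>12])
o=bot.observe();print(o['t'],o['ft_force'].round(1),abs(o['qd']).max())
```

```text
side [(284, 0, 65, 147, 5804), (34, 53, 47, 75, 1498), (284, 97, 5, 6, 13), (278, 101, 5, 6, 17), (97, 197, 45, 233, 6819), (241, 217, 18, 31, 213), (249, 232, 8, 3, 14), (0, 243, 41, 67, 497), (0, 255, 10, 16, 52), (250, 318, 148, 162, 8103), (88, 354, 15, 44, 412), (37, 437, 101, 43, 1709), (23, 465, 8, 11, 37)]
top [(349, 146, 20, 45, 135), (369, 153, 14, 33, 100), (313, 160, 18, 43, 66), (298, 162, 118, 318, 3366), (372, 199, 117, 281, 2616), (334, 262, 4, 11, 15), (252, 284, 3, 5, 14), (268, 284, 12, 17, 80), (79, 372, 295, 96, 8533), (0, 409, 32, 28, 641), (299, 457, 23, 9, 111)]
26.25 [-0.   0.7  0.3] 0.012787984522880748
```

Apart from the arm and its shadow, only the lever and the dial have changed.

```bash
python3 -c "
from rig import bot
print(bot.close_job())"
```

```text
the job is handed in; nothing more can be done
None
```

I turned the dial clockwise exactly four clicks, then pushed the clamp lever to a hard stop (about 15 N, at the predicted angle; a second confirming push failed when the arm hit joint limits 2 and 3, reading up to 0.001 rad over), and handed the job in at about 26 s with the dial still in its fourth click, the pictures showing no loose piece moved, and no verdict shown.

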